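Clear the painted panel and bring the boom lamp over it

TASK

The round painted panel has to be looked over under the lamp. First clear it: stand the spray can upright in the wooden crate and lay the sanding block flat in the crate as well, beside the tin already there. Only then take the lamp by its yellow knob and bring it round until its shade hangs over the middle of the panel; do not push the lamp into the can or the block, and leave the mug and the two tins where they stand.

Things in the scene. Friction and masses are not known exactly. Their poses are not given: they have to be found in the camera images.
- panel: Round wooden panel, painted blue with white and green spots, 220 mm across, fixed flat on a low stand; its top is 25 mm above the bench. Origin: centre, at bench level. It and the crate may change sides (left or right of the lamp).
- panel_middle (a point): Middle of the panel's top face.
- crate: Open wooden crate, fixed to the bench, outside 290 (its x) x 240 (its y) x 60 mm high, walls and floor 5 mm thick. Origin: centre of its underside; z up. A tin stands in its +x half.
- spray_can: Upright spray can: red cylinder with a white band, 58 mm diameter and 150 mm tall, with a white cap 48 mm diameter and 25 mm tall on top (175 mm in all), about 0.3 kg. Origin: centre of its underside; z up. Starts standing on the panel; taller than the lower edge of the lamp's shade.
- sanding_block: Orange sanding block with a dark rubber sole, 55 (its x) x 110 (its y) x 40 mm high, about 0.2 kg. Origin: centre of its underside; z up. Starts lying sole down on the panel, beside the can, 20 to 40 mm clear of it.
- lamp: Foot and post of the boom lamp, fixed: dark round foot 110 mm across, vertical steel post. Origin: centre of the foot at bench level; the boom swings about the vertical through it. The boom points along -x when lamp_swing is 0.
- lamp_swing (a joint): Stiff swivel of the boom about the post, rad, -1.4 to 1.4; positive turns the boom anticlockwise seen from above. Stays where it is left; about 3 N at the knob turns it.
- lamp_boom (a joint): Stiff slide of the boom through the clamp on the post, m, 0 to 0.27: the shade's centre is 0.20 m + this value from the post's axis. Stays where it is left; about 3 N moves it.
- lamp_knob (a point): Middle of the yellow grip knob above the lamp's shade: upright cylinder 32 mm diameter, from 247 to 292 mm above the bench (this point at 271 mm). It turns with the boom; the boom (14 mm steel rod, its axis 225 mm above the bench) leads from under the knob back to the clamp and out beyond the post.
- lamp_light (a point): Centre of the lower face of the green round shade, 150 mm above the bench; the shade is 100 mm across at the bottom, 50 mm high, straight under the knob.
- tin: Paint tin with a yellow band, 76 mm diameter, 88 mm tall, loose, standing in the crate. To be left alone. Origin: centre of its underside.
- spare_tin: Paint tin with a green band, 76 mm diameter, 88 mm tall, loose on the bench between lamp foot and shade. To be left alone. Origin: centre of its underside.
- mug: White mug, 76 mm diameter, 90 mm tall, handle towards its +y, loose on the bench before the lamp. To be left alone. Origin: centre of its underside.

How it is judged (in metres and radians):
On the way, in this order (a step that is already met when the one before it is completed fails the run):
1. the spray can stands upright and the sanding block lies flat in the crate, both let go, before the lamp is over the panel (x of spray_can in the frame of crate between -0.125 and 0.125 m and y of spray_can in the frame of crate between -0.105 and 0.105 m and z of spray_can in the frame of crate between -0.005 and 0.02 m and angle between each of spray_can, sanding_block's own z axis and vertical below 0.2 rad and linear speed of each of spray_can, sanding_block below 0.03 m/s and x of sanding_block in the frame of crate between -0.125 and 0.125 m and y of sanding_block in the frame of crate between -0.105 and 0.105 m and z of sanding_block in the frame of crate between -0.005 and 0.02 m and contact force between the fingers and spray_can below 0.1 N and contact force between the fingers and sanding_block below 0.1 N), for 0.2 s.
2. the lamp's shade has been brought over the middle of the panel (horizontal distance between lamp_light and panel_middle below 0.04 m and velocity of joint lamp_swing between -0.03 and 0.03 rad/s and velocity of joint lamp_boom between -0.02 and 0.02 m/s), for 0.2 s.
At the end, for the whole second after the job is handed in: Can upright and block flat (0.2 rad) on the crate's floor, released, at rest; shade's centre within 40 mm (from above) of the panel's middle, lamp at rest; mug and both tins upright (0.2 rad), within 30 mm of their start (all of step 1 and all of step 2 and distance of each of tin, spare_tin, mug from where it was at the start of the episode below 0.03 m and angle between each of tin, spare_tin, mug's own z axis and vertical below 0.2 rad); the robot touches nothing.
It fails at once if the lamp is pushed against the spray can or the sanding block (contact force between lamp and spray_can above 1 N or contact force between lamp and sanding_block above 1 N).
It fails at once if the mug or a tin is knocked over or shifted by more than 30 mm (distance of any of tin, spare_tin, mug from where it was at the start of the episode above 0.03 m or angle between any of tin, spare_tin, mug's own z axis and vertical above 0.5 rad).
It also fails if it takes over 72 s, if anything falls off the work surface, if the arm or the gripper's body presses on something with over 40 N, if the wrist force passes 120 N, or if a joint passes its speed limit or range.

ROBOT

A 6-joint arm with a two-finger parallel gripper is mounted at the origin on the work surface. World frame = base frame: x ahead of the robot, y to its left, z up, the work surface at z = 0. Lengths are in mm, angles in rad, forces in N, time in s.
With the tool pointing down it reaches from about 350 to 925 mm from the base axis. Payload 6.4 kg.
Tool frame: the origin (TCP) lies midway between the tips of the shut fingers; the grasp point (between the pads) lies behind it (env.hold_point_z is the z of the grasp point in the tool frame, in mm); z points along the fingers, y is the line along which they close (so a half turn about z gives the same grasp; the last joint's range is limited). The gripper opens to 94 mm and grips with 3 to 60 N. Pads are 16 mm wide; open, the fingers measure 119 mm over their backs; the gripper's body (75 mm by 177 mm) begins 78 mm behind the grasp point.
Start: joints at [-1.289, 0.245, 1.558, -0, 1.339, -0.174], TCP at [286.124, -583.65, 205.455] pointing down, gripper open.
Joint ranges: [-3.13, 3.13], [-1.02, 2.26], [0.13, 2.54], [-0.95, 4.09], [0.21, 2.88], [-2.74, 2.74]. Speed limits (rad/s): [2.57, 2.57, 3.14, 3.14, 3.14, 3.14].

INTERFACE

Orientations are given as a rotation vector (axis times angle).
In Python, from rig import env, optics, nets gives the robot as it stands. The module is installed in compiled form; this text tells all that it offers.
- The arm moves only by the tool drive_tool, never from a script. Its argument "series" is a list of rows, each an object with "offset": the shift along the world's x, y, z in mm, a list of three; "twist": the turn, a rotation vector about the world's x, y, z in degrees, a list of three; "claw": the finger opening in mm, from 0 to 94. A call has 1 to 5 rows; each row is the pose to reach, as a shift and turn from the pose commanded when the call began; what a row does not reach only later rows make up. A row lasts 1/12 s, in which the tool goes at most 41.7 mm and 7.16 degrees, less where a joint would pass 70% of its speed; a pose out of reach is approached as far as the arm can. A call with a gripper value outside its range is refused whole. The fingers move at their own pace and stop on an object; the grip force is fixed at half the most. Time passes only in rows, so rows that repeat a pose let the fingers close. It gives the time, the measured TCP pose, the force, the opening and the grip force at its end, in the units of the state.
- env.get_state(): the state, without advancing time (a new reading comes with each control period).
- optics.grab_frame(name): name is "side" or "top"; returns a dict with "color" (480x640x3 uint8, blue, green, red), "range_z" (480x640 float32, mm along the optical axis (not along the pixel's ray), 0 where there is no reading), "K" (3x3 intrinsics, pixels), "rvec" (rotation vector, rad) and "tvec" (3), from world to camera coordinates, as OpenCV has them. Camera axes: x right, y down, z forward; pixel columns grow to the right and rows downward; lengths in mm; the calibration is good to about 2 mm. A picture is of the moment at which its call begins.
- env.close_job(): hands the job in; it is judged then, once.
Trained networks look in the newest picture that a camera, given by its name, has taken for a name from the list of things; names that differ only in an ending like _2 or _b are one class to them, and where a whole thing is asked for, a point or a joint stands for the part that bears it (a point fixed in the world has none). Each returns a list of dicts, best first, with "conf" (0 to 1); they miss things now and then, are a little off and sometimes report something else, mostly with a low value. They report only what shows in the picture. A call takes as long as a camera call.
- nets.spot_in(camera, name): "extent" ([left, top, right, bottom] in pixels, round what is visible of it).
- nets.silhouettes(camera, name): "mask" (480x640 bool, what is visible of it) and "extent" ([left, top, right, bottom] in pixels, round what is visible of it).
The state is a dict: "time": time; "qpos": joint angles; "joint_vel": joint speeds; "joint_efforts": joint torques, N m; "eef_pos": TCP position; "eef_rot": TCP orientation; "wrist_force": force on the tool from outside, world axes, zero at the start; "moment": the same for the moment, N m; "grip_width": finger opening in mm; "grasp_force": force on a finger pad.
Only numpy, scipy, OpenCV 4.12 (cv2) and the standard library are available. Lean on these libraries where they do the work, as an engineer would, in place of code of your own. Each camera call takes 0.05 s, during which the arm holds its last target. There are 200 camera calls.

## Working session

There is one attempt and no reset: what is moved stays moved. The work goes in short steps, Python scripts to look and compute and a tool call to move; the robot and the scene stay as the last step left them, time stands still between calls to the robot, and variables do not carry over. Pictures are saved under pics/ and viewed, at most 10 in all, crops included, and the job is handed in when it is done.

Besides the shell and the picture viewer there is one more tool, called after ">>>" as name(argument=value, ...), one argument or row to a line, values as JSON. drive_tool: Moves the arm, as the interface text tells. Its arguments: {"type":"object","properties":{"series":{"type":"array","items":{"type":"object","properties":{"offset":{"type":"array","items":{"type":"number"}},"twist":{"type":"array","items":{"type":"number"}},"claw":{"type":"number"}}}}},"required":["series"]}

```bash
mkdir -p pics
cat > h.py <<'E'
import numpy as np, cv2
from rig import env, optics, nets
def world(f,mask=None):
    z=f["range_z"]; v,u=np.nonzero((z>0) if mask is None else (mask&(z>0)))
    d=z[v,u]; K=f["K"]; p=np.stack([(u-K[0,2])/K[0,0]*d,(v-K[1,2])/K[1,1]*d,d],1)
    R=cv2.Rodrigues(np.array(f["rvec"],float))[0]
    return (p-np.array(f["tvec"],float).ravel())@R, u, v
E
python3 - <<'E'
from h import *
s=env.get_state(); print(env.hold_point_z,{k:np.round(s[k],2) for k in("time","eef_pos","eef_rot","grip_width")})
im=[]
for c in("top","side"):
    f=optics.grab_frame(c); im.append(f["color"]); cv2.imwrite(f"pics/{c}0.png",f["color"])
    for n in["panel","crate","spray_can","sanding_block","lamp","lamp_knob","lamp_light","tin","spare_tin","mug"]:
        for r in nets.silhouettes(c,n)[:2]:
            if r["conf"]<.3: continue
            p,u,v=world(f,r["mask"])
            if len(p)<10: print(c,n,"few");continue
            zt=np.percentile(p[:,2],97); t=p[abs(p[:,2]-zt)<6]
            (cx,cy),(w,h),a=cv2.minAreaRect(t[:,:2].astype(np.float32))
            print(c,n,round(r["conf"],2),[int(x) for x in r["extent"]],"ztop %.0f"%zt,"med",np.round(np.median(t,0)),"rect %.0f %.0f  %.0fx%.0f a%.0f"%(cx,cy,w,h,a))
E
```

```text
-18.8 {'time': np.float64(0.0), 'eef_pos': array([ 285.95, -583.06,  204.35]), 'eef_rot': array([-3.06, -0.71,  0.  ]), 'grip_width': np.float64(93.51)}
top panel 0.78 [168, 221, 252, 309] ztop 29 med [559. 259.  26.] rect 556 276  215x216 a36
top crate 0.9 [375, 192, 511, 336] ztop 60 med [ 530. -323.   58.] rect 536 -309  290x241 a20
top spray_can 0.76 [198, 258, 236, 285] ztop 202 med [531. 236. 200.] rect 531 237  46x44 a88
top sanding_block 0.56 [176, 234, 212, 277] ztop 69 med [576. 312.  65.] rect 577 312  55x110 a75
top lamp 0.69 [288, 49, 333, 305] ztop 291 med [495.  17. 291.] rect 495 17  30x31 a62
top lamp_knob 0.63 [288, 47, 331, 308] ztop 292 med [495.  17. 291.] rect 495 17  30x31 a62
top lamp_knob 0.59 [167, 222, 255, 307] ztop 30 med [561. 260.  26.] rect 557 276  216x217 a34
top lamp_light 0.92 [290, 53, 333, 303] ztop 292 med [495.  17. 291.] rect 495 17  30x31 a62
top tin 0.77 [412, 216, 454, 247] ztop 96 med [ 612. -282.   93.] rect 613 -282  70x72 a11
top spare_tin 0.86 [312, 219, 342, 249] ztop 91 med [614. -22.  88.] rect 614 -25  62x73 a83
top mug 0.56 [286, 
[... 661 characters left out ...]
09] ztop 91 med [616. -15.  89.] rect 617 -17  73x74 a59
side lamp_knob 0.67 [106, 196, 379, 272] ztop 291 med [496.  23. 292.] rect 496 20  33x29 a88
side lamp_knob 0.33 [318, 306, 350, 389] ztop 202 med [532. 241. 201.] rect 531 239  46x47 a35
side lamp_light 0.96 [103, 197, 377, 273] ztop 291 med [497.  25. 292.] rect 496 21  27x30 a73
side tin 0.6 [293, 189, 326, 235] ztop 96 med [ 614. -279.   94.] rect 613 -281  73x73 a61
side spare_tin 0.84 [282, 254, 321, 306] ztop 91 med [615. -15.  89.] rect 615 -16  74x70 a60
side mug 0.85 [375, 276, 410, 333] ztop 92 med [412.  56.  90.] rect 412 50  74x77 a8
side mug 0.38 [319, 307, 350, 390] ztop 202 med [531. 241. 201.] rect 531 239  46x47 a35
```

View pics/top0.png

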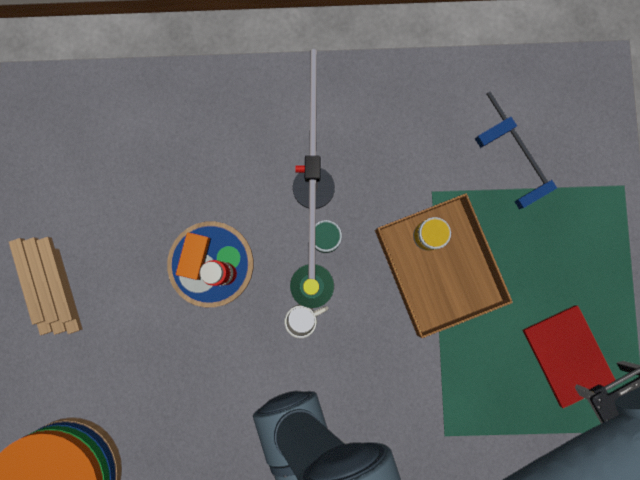

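View pics/side0.png

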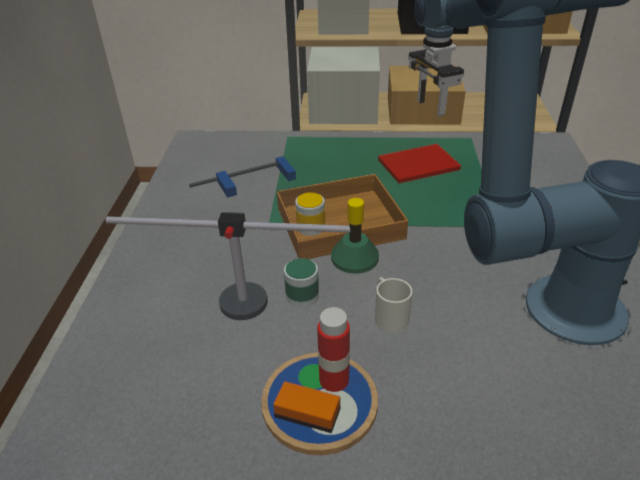

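The top view shows the can (212,272) and block (193,257) on the panel at left. The crate is at right (443,265) with its tin (435,233). The lamp shade and knob are at (311,286), with the mug at (301,321) close in front. The side view agrees. The can goes first, gripped along the block's long side, and I carry it high over the lamp.

>>> drive_tool(
  series=[
    {"offset":[11,37,11],"twist":[0,0,7],"claw":94},
    {"offset":[22,74,22],"twist":[0,0,14],"claw":94},
    {"offset":[33,111,33],"twist":[0,0,21],"claw":94},
    {"offset":[44,148,44],"twist":[0,0,28],"claw":94},
    {"offset":[55,185,55],"twist":[0,0,35],"claw":94},
  ],
)

```text
time: 1.52
eef_pos: [341.3, -396.9, 260.9]
eef_rot: [2.701, 1.605, 0.0]
wrist_force: [0.4, 0.5, 0.6]
grip_width: 93.6
grasp_force: 0.0
```

>>> drive_tool(
  series=[
    {"offset":[11,37,11],"twist":[0,0,7],"claw":94},
    {"offset":[22,74,22],"twist":[0,0,14],"claw":94},
    {"offset":[33,111,33],"twist":[0,0,14],"claw":94},
    {"offset":[44,148,44],"twist":[0,0,14],"claw":94},
    {"offset":[55,185,55],"twist":[0,0,14],"claw":94},
  ],
)

```text
time: 1.93
eef_pos: [396.2, -211.8, 316.2]
eef_rot: [2.49, 1.914, 0.0]
wrist_force: [0.1, -0.4, -0.1]
grip_width: 94.0
grasp_force: 0.0
```

>>> drive_tool(
  series=[
    {"offset":[11,37,11],"twist":[0,0,0],"claw":94},
    {"offset":[22,74,22],"twist":[0,0,0],"claw":94},
    {"offset":[33,111,33],"twist":[0,0,0],"claw":94},
    {"offset":[44,148,44],"twist":[0,0,0],"claw":94},
    {"offset":[55,185,55],"twist":[0,0,0],"claw":94},
  ],
)

```text
time: 2.35
eef_pos: [451.2, -26.7, 371.4]
eef_rot: [2.49, 1.914, 0.001]
wrist_force: [1.3, -0.4, 0.2]
grip_width: 94.1
grasp_force: 0.0
```

>>> drive_tool(
  series=[
    {"offset":[11,37,0],"twist":[0,0,0],"claw":94},
    {"offset":[22,74,0],"twist":[0,0,0],"claw":94},
    {"offset":[33,111,0],"twist":[0,0,0],"claw":94},
    {"offset":[44,148,0],"twist":[0,0,0],"claw":94},
    {"offset":[55,185,0],"twist":[0,0,0],"claw":94},
  ],
)

```text
time: 2.77
eef_pos: [506.2, 158.5, 370.7]
eef_rot: [2.49, 1.915, 0.001]
wrist_force: [1.1, -0.9, -0.1]
grip_width: 93.9
grasp_force: 0.0
```

>>> drive_tool(
  series=[
    {"offset":[9,28,-20],"twist":[0,0,0],"claw":94},
    {"offset":[18,56,-40],"twist":[0,0,0],"claw":94},
    {"offset":[25,80,-60],"twist":[0,0,0],"claw":94},
    {"offset":[25,80,-100],"twist":[0,0,0],"claw":94},
    {"offset":[25,80,-140],"twist":[0,0,0],"claw":94},
  ],
)

```text
time: 3.18
eef_pos: [531.9, 238.0, 230.4]
eef_rot: [2.487, 1.917, 0.005]
wrist_force: [0.4, -0.4, -0.1]
grip_width: 93.7
grasp_force: 0.0
```

Run:
```python
from h import *
s=env.get_state(); print(s["eef_pos"],s["qpos"])
for c in("top","side"):
    f=optics.grab_frame(c); cv2.imwrite(f"pics/{c}1.png",f["color"])
    for n in("spray_can","sanding_block"):
        for r in nets.silhouettes(c,n)[:1]:
            p,u,v=world(f,r["mask"]); print(c,n,round(r["conf"],2),np.round(np.median(p,0)))
    # post / boom / foot
    p,u,v=world(f)
    b=p[(abs(p[:,2]-229)<6)&(p[:,0]>540)&(p[:,0]<1100)&(abs(p[:,1])<60)]
    if len(b)>20:
        l=cv2.fitLine(b[:,:2].astype(np.float32),cv2.DIST_HUBER,0,.01,.01).ravel(); print("boom",l)
    q=p[(p[:,2]>40)&(p[:,2]<200)&(p[:,0]>680)&(p[:,0]<800)&(abs(p[:,1])<60)]
    print("post",len(q),np.round(np.median(q,0)) if len(q) else "")
    q=p[(p[:,2]>8)&(p[:,2]<35)&(p[:,0]>660)&(p[:,0]<820)&(abs(p[:,1])<70)]
    if len(q)>20: print("foot",cv2.minEnclosingCircle(q[:,:2].astype(np.float32)),np.median(q[:,2]))
```

```text
[531.94032366 238.00859933 230.41663116] [2.26269861e-01 6.63279182e-02 1.71190613e+00 1.50582320e-05
 1.35985524e+00 4.83603669e-01]
top sanding_block 0.32 [612. -22.  87.]
boom [ 9.9923819e-01 -3.9026573e-02  7.7422827e+02  6.2498960e+00]
post 12 [740.  -0.  78.]
foot ((747.6292724609375, 6.903237342834473), 54.99564743041992) 17.093204199013012
side spray_can 0.89 [531. 259. 140.]
side sanding_block 0.7 [576. 327.  65.]
boom [ 9.9919397e-01 -4.0142369e-02  8.3043286e+02  1.0105327e+01]
post 576 [746.  16. 124.]
foot ((750.6697387695312, 11.058086395263672), 58.32539367675781) 18.68209077199857
```

View pics/side1.png

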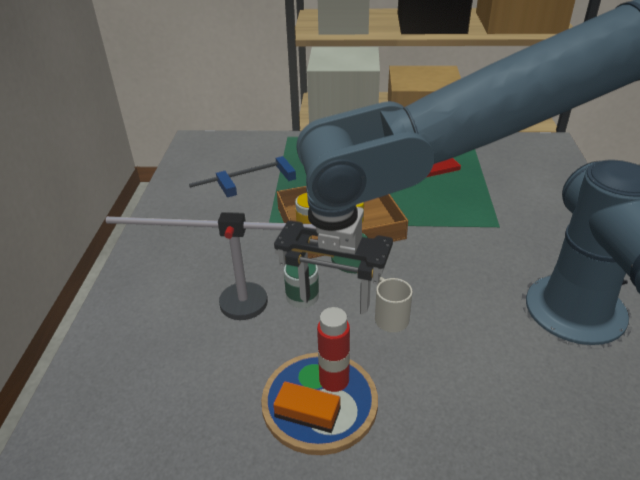

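The side picture shows the fingers straddling the can: tips at (303,300) and (365,312), cap at (333,318). Centring is good, so I descend and grip.

>>> drive_tool(
  series=[
    {"offset":[0,0,-40],"twist":[0,0,0],"claw":94},
    {"offset":[0,0,-75],"twist":[0,0,0],"claw":94},
    {"offset":[0,0,-107],"twist":[0,0,0],"claw":94},
    {"offset":[0,0,-107],"twist":[0,0,0],"claw":94},
    {"offset":[0,0,-107],"twist":[0,0,0],"claw":40},
  ],
)

```text
time: 3.9
eef_pos: [531.8, 236.3, 124.9]
eef_rot: [2.491, 1.914, 0.001]
wrist_force: [-0.1, 0.2, 0.8]
grip_width: 89.9
grasp_force: 0.0
```

>>> drive_tool(
  series=[
    {"offset":[0,0,0],"twist":[0,0,0],"claw":40},
    {"offset":[0,0,0],"twist":[0,0,0],"claw":40},
    {"offset":[0,0,0],"twist":[0,0,0],"claw":40},
    {"offset":[0,0,0],"twist":[0,0,0],"claw":40},
    {"offset":[0,0,5],"twist":[0,0,0],"claw":40},
  ],
)

```text
time: 4.32
eef_pos: [531.0, 236.3, 128.8]
eef_rot: [-2.49, -1.915, 0.0]
wrist_force: [1.9, -0.7, -3.4]
grip_width: 57.9
grasp_force: 30.2
```

>>> drive_tool(
  series=[
    {"offset":[0,0,30],"twist":[0,0,0],"claw":40},
    {"offset":[0,0,65],"twist":[0,0,0],"claw":40},
    {"offset":[0,0,100],"twist":[0,0,0],"claw":40},
    {"offset":[0,0,135],"twist":[0,0,0],"claw":40},
    {"offset":[0,0,165],"twist":[0,0,0],"claw":40},
  ],
)

```text
time: 4.73
eef_pos: [531.0, 236.4, 296.3]
eef_rot: [2.49, 1.915, 0.002]
wrist_force: [0.6, 0.5, -1.7]
grip_width: 57.5
grasp_force: 30.0
```

>>> drive_tool(
  series=[
    {"offset":[0,-25,28],"twist":[0,0,0],"claw":40},
    {"offset":[0,-50,56],"twist":[0,0,0],"claw":40},
    {"offset":[0,-75,84],"twist":[0,0,0],"claw":40},
    {"offset":[0,-100,112],"twist":[0,0,0],"claw":40},
    {"offset":[0,-125,135],"twist":[0,0,0],"claw":40},
  ],
)

```text
time: 5.15
eef_pos: [530.7, 110.4, 431.0]
eef_rot: [2.489, 1.915, 0.002]
wrist_force: [0.1, 0.3, -1.0]
grip_width: 57.8
grasp_force: 30.0
```

>>> drive_tool(
  series=[
    {"offset":[-7,-37,0],"twist":[0,0,5],"claw":40},
    {"offset":[-15,-75,0],"twist":[0,0,10],"claw":40},
    {"offset":[-22,-112,0],"twist":[0,0,15],"claw":40},
    {"offset":[-30,-150,0],"twist":[0,0,20],"claw":40},
    {"offset":[-37,-187,0],"twist":[0,0,25],"claw":40},
  ],
)

```text
time: 5.57
eef_pos: [493.0, -77.1, 428.7]
eef_rot: [2.011, 2.413, 0.0]
wrist_force: [0.5, 0.2, -2.9]
grip_width: 58.1
grasp_force: 30.0
```

>>> drive_tool(
  series=[
    {"offset":[-7,-37,0],"twist":[0,0,5],"claw":40},
    {"offset":[-15,-75,0],"twist":[0,0,10],"claw":40},
    {"offset":[-22,-112,-5],"twist":[0,0,10],"claw":40},
    {"offset":[-30,-150,-15],"twist":[0,0,10],"claw":40},
    {"offset":[-38,-187,-25],"twist":[0,0,10],"claw":40},
  ],
)

```text
time: 5.98
eef_pos: [455.2, -264.3, 403.8]
eef_rot: [1.799, 2.574, -0.0]
wrist_force: [-0.5, -0.2, -1.9]
grip_width: 57.8
grasp_force: 30.0
```

>>> drive_tool(
  series=[
    {"offset":[0,0,-40],"twist":[0,0,0],"claw":40},
    {"offset":[0,0,-80],"twist":[0,0,0],"claw":40},
    {"offset":[0,0,-120],"twist":[0,0,0],"claw":40},
    {"offset":[0,0,-160],"twist":[0,0,0],"claw":40},
    {"offset":[0,0,-200],"twist":[0,0,0],"claw":40},
  ],
)

```text
time: 6.4
eef_pos: [455.6, -262.4, 201.9]
eef_rot: [1.8, 2.575, 0.0]
wrist_force: [0.3, -1.3, -2.2]
grip_width: 58.0
grasp_force: 30.0
```

Run:
```python
from h import *
s=env.get_state(); print(s["eef_pos"],s["qpos"])
im=[]
for c in("top","side"):
    f=optics.grab_frame(c); im.append(f["color"])
    for n in("spray_can","sanding_block","crate","tin"):
        for r in nets.silhouettes(c,n)[:1]:
            p,u,v=world(f,r["mask"]); print(c,n,round(r["conf"],2),np.round(np.percentile(p,[2,50,98],axis=0)).tolist())
cv2.imwrite("pics/b.png",np.hstack([im[0][150:400,280:600],im[1][130:380,200:520]]))
```

```text
[ 455.64979974 -262.39014057  201.86319038] [-7.38339773e-01 -4.48422937e-02  1.87709846e+00  7.30140503e-05
  1.30912487e+00 -1.08914197e+00]
top spray_can 0.68 [[432.0, -254.0, 98.0], [458.0, -236.0, 181.0], [480.0, -233.0, 262.0]]
top sanding_block 0.83 [[523.0, 276.0, 25.0], [578.0, 309.0, 64.0], [630.0, 346.0, 69.0]]
top crate 0.65 [[405.0, -442.0, -1.0], [575.0, -274.0, 5.0], [694.0, -165.0, 61.0]]
top tin 0.64 [[577.0, -319.0, 4.0], [612.0, -276.0, 91.0], [654.0, -245.0, 96.0]]
side spray_can 0.55 [[426.0, -444.0, 5.0], [458.0, -240.0, 204.0], [485.0, -231.0, 281.0]]
side sanding_block 0.78 [[523.0, 284.0, 29.0], [576.0, 327.0, 65.0], [632.0, 353.0, 69.0]]
side crate 0.92 [[373.0, -444.0, 3.0], [545.0, -319.0, 26.0], [698.0, -151.0, 62.0]]
side tin 0.67 [[577.0, -315.0, 6.0], [611.0, -257.0, 81.0], [648.0, -240.0, 98.0]]
```

View pics/b.png

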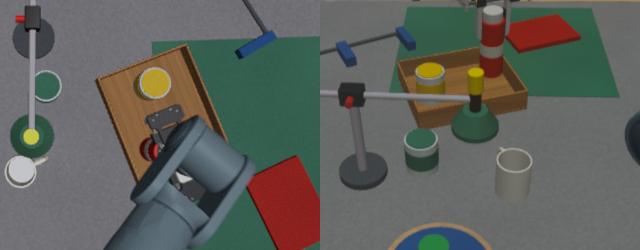

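The can hangs upright above the near-left part of the crate, at (150,150) in the top crop and (490,45) in the side crop. It is clear of the tin, so I lower it.

>>> drive_tool(
  series=[
    {"offset":[0,-1,-35],"twist":[0,0,0],"claw":40},
    {"offset":[0,-1,-65],"twist":[0,0,0],"claw":40},
    {"offset":[0,-1,-85],"twist":[0,0,0],"claw":40},
    {"offset":[0,-1,-92],"twist":[0,0,0],"claw":40},
    {"offset":[0,-1,-95],"twist":[0,0,0],"claw":40},
  ],
)

```text
time: 7.32
eef_pos: [456.0, -263.6, 108.3]
eef_rot: [-1.799, -2.575, 0.0]
wrist_force: [0.7, -1.1, -0.8]
grip_width: 57.4
grasp_force: 30.0
```

>>> drive_tool(
  series=[
    {"offset":[0,0,-2],"twist":[0,0,0],"claw":40},
    {"offset":[0,0,-3],"twist":[0,0,0],"claw":40},
    {"offset":[0,0,-3],"twist":[0,0,0],"claw":40},
  ],
)

```text
time: 7.57
eef_pos: [457.0, -264.7, 108.3]
eef_rot: [1.798, 2.574, -0.001]
wrist_force: [-3.2, 2.6, 5.3]
grip_width: 57.6
grasp_force: 30.0
```

>>> drive_tool(
  series=[
    {"offset":[0,0,0],"twist":[0,0,0],"claw":85},
    {"offset":[0,0,0],"twist":[0,0,0],"claw":85},
    {"offset":[0,0,0],"twist":[0,0,0],"claw":85},
    {"offset":[0,0,0],"twist":[0,0,0],"claw":85},
    {"offset":[0,0,20],"twist":[0,0,0],"claw":85},
  ],
)

```text
time: 7.98
eef_pos: [454.1, -261.9, 122.1]
eef_rot: [-1.796, -2.569, -0.002]
wrist_force: [0.1, 1.1, 0.5]
grip_width: 84.2
grasp_force: 0.0
```

>>> drive_tool(
  series=[
    {"offset":[0,0,40],"twist":[0,0,0],"claw":85},
    {"offset":[0,0,80],"twist":[0,0,0],"claw":85},
    {"offset":[0,0,120],"twist":[0,0,0],"claw":85},
    {"offset":[0,0,160],"twist":[0,0,0],"claw":85},
    {"offset":[0,0,200],"twist":[0,0,0],"claw":85},
  ],
)

```text
time: 8.4
eef_pos: [456.0, -263.4, 327.6]
eef_rot: [1.799, 2.575, 0.0]
wrist_force: [0.6, -1.0, -0.6]
grip_width: 85.1
grasp_force: 0.0
```

>>> drive_tool(
  series=[
    {"offset":[8,38,6],"twist":[0,0,7],"claw":85},
    {"offset":[16,76,12],"twist":[0,0,14],"claw":85},
    {"offset":[24,114,18],"twist":[0,0,21],"claw":85},
    {"offset":[32,152,24],"twist":[0,0,28],"claw":85},
    {"offset":[40,190,30],"twist":[0,0,35],"claw":85},
  ],
)

```text
time: 8.82
eef_pos: [496.2, -71.9, 356.0]
eef_rot: [0.933, 2.999, 0.0]
wrist_force: [1.1, -0.3, -0.2]
grip_width: 85.1
grasp_force: 0.0
```

>>> drive_tool(
  series=[
    {"offset":[8,38,0],"twist":[0,0,7],"claw":85},
    {"offset":[16,76,0],"twist":[0,0,14],"claw":85},
    {"offset":[24,114,0],"twist":[0,0,20],"claw":85},
    {"offset":[32,152,0],"twist":[0,0,20],"claw":85},
    {"offset":[40,190,0],"twist":[0,0,20],"claw":85},
  ],
)

```text
time: 9.23
eef_pos: [536.2, 118.5, 355.6]
eef_rot: [0.406, 3.114, 0.0]
wrist_force: [0.0, -0.6, -0.3]
grip_width: 85.2
grasp_force: 0.0
```

>>> drive_tool(
  series=[
    {"offset":[8,38,0],"twist":[0,0,0],"claw":85},
    {"offset":[16,76,-5],"twist":[0,0,0],"claw":85},
    {"offset":[24,114,-15],"twist":[0,0,0],"claw":85},
    {"offset":[32,152,-25],"twist":[0,0,0],"claw":85},
    {"offset":[40,190,-35],"twist":[0,0,0],"claw":85},
  ],
)

```text
time: 9.65
eef_pos: [576.3, 308.5, 320.1]
eef_rot: [0.406, 3.115, 0.001]
wrist_force: [0.0, -0.9, 0.9]
grip_width: 85.1
grasp_force: 0.0
```

>>> drive_tool(
  series=[
    {"offset":[1,6,-40],"twist":[0,0,0],"claw":85},
    {"offset":[1,6,-80],"twist":[0,0,0],"claw":85},
    {"offset":[1,6,-120],"twist":[0,0,0],"claw":85},
    {"offset":[1,6,-160],"twist":[0,0,0],"claw":85},
    {"offset":[1,6,-190],"twist":[0,0,0],"claw":85},
  ],
)

```text
time: 10.07
eef_pos: [575.5, 312.1, 126.4]
eef_rot: [-0.406, -3.112, 0.002]
wrist_force: [0.5, -0.3, -0.1]
grip_width: 85.3
grasp_force: 0.0
```

Run:
```python
from h import *
s=env.get_state(); print(s["eef_pos"],s["eef_rot"],s["qpos"])
im=[]
for c in("top","side"):
    f=optics.grab_frame(c); im.append(f["color"])
    for n in("spray_can","sanding_block","tin","spare_tin","mug","lamp_knob"):
        for r in nets.silhouettes(c,n)[:1]:
            p,u,v=world(f,r["mask"]); zt=np.percentile(p[:,2],97); t=p[abs(p[:,2]-zt)<6]
            (cx,cy),(w,h),a=cv2.minAreaRect(t[:,:2].astype(np.float32))
            print(c,n,round(r["conf"],2),"z %.0f  %.0f %.0f  %.0fx%.0f a%.0f"%(zt,cx,cy,w,h,a))
cv2.imwrite("pics/c.png",np.hstack([im[0][150:400,120:520],im[1][130:460,230:430][:250] if 0 else im[1][210:460,200:520]]))
```

```text
[575.4842111  312.05327273 126.40959175] [-4.06046336e-01 -3.11186168e+00  2.42207640e-03] [ 3.23972920e-01  3.33926254e-01  1.59950198e+00  8.67803012e-05
  1.21185267e+00 -9.87353332e-01]
top spray_can 0.67 z 182  457 -263  46x44 a41
top sanding_block 0.76 z 238  595 273  2x0 a93
top tin 0.67 z 96  612 -283  72x70 a89
top spare_tin 0.66 z 92  615 -25  63x73 a88
top mug 0.63 z 92  410 47  74x73 a88
top lamp_knob 0.61 z 291  495 17  30x31 a61
side sanding_block 0.59 z 69  577 315  58x110 a74
side tin 0.26 z 30  555 284  219x208 a32
side mug 0.79 z 92  412 51  74x77 a20
side lamp_knob 0.85 z 234  852 7  16x326 a87
```

View pics/c.png

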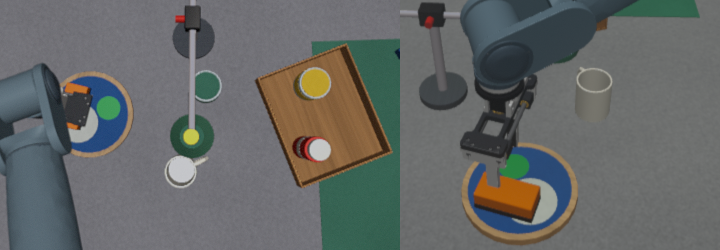

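The can stands in the crate (top crop (313,150), cap top at 182 mm). The gripper is aligned over the block (side crop (507,195)). Now I descend and grip.

>>> drive_tool(
  series=[
    {"offset":[1,1,-35],"twist":[0,0,0],"claw":85},
    {"offset":[1,1,-65],"twist":[0,0,0],"claw":85},
    {"offset":[1,1,-85],"twist":[0,0,0],"claw":85},
    {"offset":[1,1,-92],"twist":[0,0,0],"claw":85},
    {"offset":[1,1,-92],"twist":[0,0,0],"claw":40},
  ],
)

```text
time: 11.18
eef_pos: [576.5, 312.8, 36.2]
eef_rot: [-0.407, -3.111, 0.003]
wrist_force: [-0.3, -0.4, -0.0]
grip_width: 81.2
grasp_force: 0.0
```

>>> drive_tool(
  series=[
    {"offset":[0,0,0],"twist":[0,0,0],"claw":40},
    {"offset":[0,0,0],"twist":[0,0,0],"claw":40},
    {"offset":[0,0,0],"twist":[0,0,0],"claw":40},
    {"offset":[0,0,0],"twist":[0,0,0],"claw":40},
    {"offset":[0,0,5],"twist":[0,0,0],"claw":40},
  ],
)

```text
time: 11.6
eef_pos: [577.8, 313.2, 43.5]
eef_rot: [-0.407, -3.115, 0.0]
wrist_force: [-0.4, 0.1, -2.7]
grip_width: 54.6
grasp_force: 30.0
```

>>> drive_tool(
  series=[
    {"offset":[0,0,35],"twist":[0,0,0],"claw":40},
    {"offset":[0,0,75],"twist":[0,0,-7],"claw":40},
    {"offset":[0,0,115],"twist":[0,0,-14],"claw":40},
    {"offset":[0,0,155],"twist":[0,0,-21],"claw":40},
    {"offset":[0,0,195],"twist":[0,0,-28],"claw":40},
  ],
)

```text
time: 12.02
eef_pos: [577.4, 313.2, 240.4]
eef_rot: [-1.157, -2.92, 0.0]
wrist_force: [1.6, 0.1, -2.0]
grip_width: 54.9
grasp_force: 30.0
```

>>> drive_tool(
  series=[
    {"offset":[0,-30,24],"twist":[0,0,-7],"claw":40},
    {"offset":[0,-60,48],"twist":[0,0,-14],"claw":40},
    {"offset":[0,-90,72],"twist":[0,0,-21],"claw":40},
    {"offset":[0,-120,96],"twist":[0,0,-28],"claw":40},
    {"offset":[0,-150,116],"twist":[0,0,-35],"claw":40},
  ],
)

```text
time: 12.43
eef_pos: [577.6, 162.2, 356.6]
eef_rot: [1.981, 2.437, 0.002]
wrist_force: [0.2, -0.0, -2.5]
grip_width: 54.6
grasp_force: 30.0
```

>>> drive_tool(
  series=[
    {"offset":[-5,-37,0],"twist":[0,0,-7],"claw":40},
    {"offset":[-10,-74,0],"twist":[0,0,-14],"claw":40},
    {"offset":[-15,-111,0],"twist":[0,0,-21],"claw":40},
    {"offset":[-20,-148,0],"twist":[0,0,-28],"claw":40},
    {"offset":[-25,-185,0],"twist":[0,0,-35],"claw":40},
  ],
)

```text
time: 12.85
eef_pos: [552.1, -23.1, 354.6]
eef_rot: [-2.623, -1.729, -0.0]
wrist_force: [0.9, -0.1, -1.6]
grip_width: 54.8
grasp_force: 30.0
```

>>> drive_tool(
  series=[
    {"offset":[-5,-37,0],"twist":[0,0,-7],"claw":40},
    {"offset":[-10,-74,0],"twist":[0,0,-14],"claw":40},
    {"offset":[-15,-111,0],"twist":[0,0,-21],"claw":40},
    {"offset":[-20,-148,0],"twist":[0,0,-28],"claw":40},
    {"offset":[-25,-185,0],"twist":[0,0,-35],"claw":40},
  ],
)

```text
time: 13.27
eef_pos: [527.2, -208.1, 354.6]
eef_rot: [-3.021, -0.86, -0.0]
wrist_force: [0.3, 0.1, -2.2]
grip_width: 54.7
grasp_force: 30.0
```

>>> drive_tool(
  series=[
    {"offset":[-5,-37,0],"twist":[0,0,-6],"claw":40},
    {"offset":[-10,-74,0],"twist":[0,0,-12],"claw":40},
    {"offset":[-15,-111,-10],"twist":[0,0,-12],"claw":40},
    {"offset":[-20,-148,-20],"twist":[0,0,-12],"claw":40},
    {"offset":[-25,-182,-40],"twist":[0,0,-12],"claw":40},
  ],
)

```text
time: 13.68
eef_pos: [503.0, -391.2, 316.5]
eef_rot: [3.09, 0.547, 0.004]
wrist_force: [0.5, -1.0, -1.3]
grip_width: 55.0
grasp_force: 30.0
```

>>> drive_tool(
  series=[
    {"offset":[-1,1,-40],"twist":[0,0,0],"claw":40},
    {"offset":[-1,1,-80],"twist":[0,0,0],"claw":40},
    {"offset":[-1,1,-120],"twist":[0,0,0],"claw":40},
    {"offset":[-1,1,-160],"twist":[0,0,0],"claw":40},
    {"offset":[-1,1,-190],"twist":[0,0,0],"claw":40},
  ],
)

```text
time: 14.1
eef_pos: [500.5, -386.1, 120.6]
eef_rot: [-3.089, -0.548, 0.004]
wrist_force: [0.0, 1.3, -2.7]
grip_width: 54.9
grasp_force: 30.0
```

Run:
```python
from h import *
s=env.get_state(); print(s["eef_pos"],s["eef_rot"],s["qpos"])
im=[]
for c in("top","side"):
    f=optics.grab_frame(c); im.append(f["color"])
    for n in("spray_can","sanding_block"):
        for r in nets.silhouettes(c,n)[:1]:
            p,u,v=world(f,r["mask"]); zt=np.percentile(p[:,2],97); t=p[abs(p[:,2]-zt)<6]
            (cx,cy),(w,h),a=cv2.minAreaRect(t[:,:2].astype(np.float32))
            print(c,n,round(r["conf"],2),"z %.0f  %.0f %.0f  %.0fx%.0f a%.0f"%(zt,cx,cy,w,h,a))
cv2.imwrite("pics/d.png",np.hstack([im[0][150:400,280:600],im[1][80:330,200:520]]))
```

```text
[ 500.53206268 -386.06936845  120.56829374] [-3.0894957  -0.5475274   0.00364885] [-8.36147240e-01  2.92259747e-01  1.66338935e+00  1.35351439e-04
  1.19052823e+00  3.83796416e-01]
top spray_can 0.73 z 182  456 -263  47x44 a25
top sanding_block 0.84 z 148  536 -373  38x55 a19
side spray_can 0.9 z 183  459 -260  48x44 a89
side sanding_block 0.67 z 150  505 -382  109x58 a20
```

View pics/d.png

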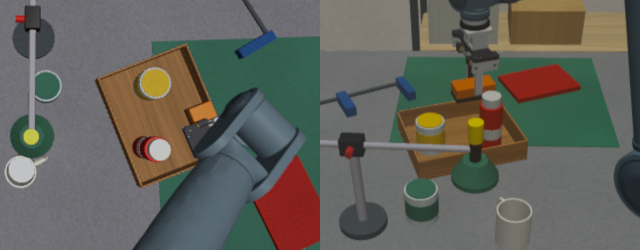

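The block is held level above the crate's right half (top crop (203,112), side crop (472,88)), and the gripper is clear of the can. I lower it now.

>>> drive_tool(
  series=[
    {"offset":[1,-2,-30],"twist":[0,0,0],"claw":40},
    {"offset":[1,-2,-60],"twist":[0,0,0],"claw":40},
    {"offset":[1,-2,-85],"twist":[0,0,0],"claw":40},
    {"offset":[1,-2,-96],"twist":[0,0,0],"claw":40},
    {"offset":[1,-2,-100],"twist":[0,0,0],"claw":40},
  ],
)

```text
time: 14.82
eef_pos: [503.2, -389.7, 24.4]
eef_rot: [-3.093, -0.549, 0.0]
wrist_force: [-1.0, 0.1, -2.8]
grip_width: 54.9
grasp_force: 30.0
```

>>> drive_tool(
  series=[
    {"offset":[0,0,-2],"twist":[0,0,0],"claw":40},
    {"offset":[0,0,-3],"twist":[0,0,0],"claw":40},
    {"offset":[0,0,-3],"twist":[0,0,0],"claw":40},
  ],
)

```text
time: 15.07
eef_pos: [504.3, -390.9, 23.6]
eef_rot: [3.09, 0.548, 0.003]
wrist_force: [0.4, 0.5, -3.2]
grip_width: 54.8
grasp_force: 30.0
```

>>> drive_tool(
  series=[
    {"offset":[0,0,-2],"twist":[0,0,0],"claw":40},
    {"offset":[0,0,-4],"twist":[0,0,0],"claw":40},
    {"offset":[0,0,-4],"twist":[0,0,0],"claw":40},
  ],
)

```text
time: 15.32
eef_pos: [504.2, -390.7, 20.2]
eef_rot: [3.091, 0.548, 0.002]
wrist_force: [-0.2, 2.0, 6.2]
grip_width: 54.6
grasp_force: 30.0
```

>>> drive_tool(
  series=[
    {"offset":[0,0,1],"twist":[0,0,0],"claw":66},
    {"offset":[0,0,1],"twist":[0,0,0],"claw":66},
    {"offset":[0,0,1],"twist":[0,0,0],"claw":66},
    {"offset":[0,0,1],"twist":[0,0,0],"claw":66},
    {"offset":[0,0,15],"twist":[0,0,0],"claw":66},
  ],
)

```text
time: 15.73
eef_pos: [501.4, -387.9, 29.9]
eef_rot: [-3.088, -0.548, 0.005]
wrist_force: [-0.2, 0.4, -0.5]
grip_width: 65.9
grasp_force: 0.0
```

>>> drive_tool(
  series=[
    {"offset":[0,0,40],"twist":[0,0,0],"claw":66},
    {"offset":[0,0,80],"twist":[0,0,0],"claw":66},
    {"offset":[0,0,120],"twist":[0,0,0],"claw":66},
    {"offset":[0,0,160],"twist":[0,0,0],"claw":66},
    {"offset":[0,0,200],"twist":[0,0,0],"claw":66},
  ],
)

```text
time: 16.15
eef_pos: [502.9, -389.4, 235.6]
eef_rot: [3.092, 0.548, 0.001]
wrist_force: [-0.0, -0.9, 0.1]
grip_width: 65.8
grasp_force: 0.0
```

>>> drive_tool(
  series=[
    {"offset":[0,0,40],"twist":[0,0,0],"claw":70},
    {"offset":[0,15,75],"twist":[0,0,0],"claw":70},
    {"offset":[0,35,110],"twist":[0,0,0],"claw":70},
    {"offset":[0,65,130],"twist":[0,0,0],"claw":70},
    {"offset":[0,105,130],"twist":[0,0,0],"claw":70},
  ],
)

```text
time: 16.57
eef_pos: [504.1, -286.0, 369.9]
eef_rot: [3.085, 0.543, 0.011]
wrist_force: [0.2, 0.5, 1.2]
grip_width: 70.3
grasp_force: 0.0
```

Run:
```python
from h import *
s=env.get_state(); print(s["eef_pos"],s["eef_rot"],s["qpos"])
K=[]
for c in("top","side"):
    f=optics.grab_frame(c); cv2.imwrite(f"pics/{c}5.png",f["color"])
    for n in("spray_can","sanding_block","tin","lamp_knob","panel"):
        for r in nets.silhouettes(c,n)[:1]:
            p,u,v=world(f,r["mask"]); zt=np.percentile(p[:,2],97); t=p[abs(p[:,2]-zt)<6]
            (cx,cy),(w,h),a=cv2.minAreaRect(t[:,:2].astype(np.float32))
            print(c,n,round(r["conf"],2),"z %.0f  %.0f %.0f  %.0fx%.0f a%.0f"%(zt,cx,cy,w,h,a))
    p,u,v=world(f)
    q=p[(p[:,2]>10)&(p[:,2]<40)&(p[:,0]>440)&(p[:,0]<680)&(p[:,1]>150)&(p[:,1]<410)]
    print("panel",cv2.minEnclosingCircle(q[:,:2].astype(np.float32)))
    q=p[(p[:,2]>8)&(p[:,2]<22)&(p[:,0]>660)&(p[:,0]<820)&(abs(p[:,1]-8)<70)]
    print("foot",cv2.minAreaRect(q[:,:2].astype(np.float32)))
    q=p[(p[:,2]>60)&(p[:,2]<190)&(p[:,0]>700)&(p[:,0]<800)&(abs(p[:,1]-8)<50)]
    print("post",len(q),np.round(q.mean(0)) if len(q) else "")
```

```text
[ 504.07169803 -286.01802822  369.90394262] [3.08524451 0.54302137 0.01096867] [-7.11538579e-01 -1.34266958e-02  1.54411808e+00 -2.12018097e-04
  1.59957395e+00  5.10807343e-01]
top spray_can 0.83 z 183  456 -264  46x45 a33
top sanding_block 0.63 z 49  542 -376  34x53 a16
top lamp_knob 0.83 z 292  495 17  30x31 a62
top panel 0.93 z 30  558 276  217x216 a10
panel ((557.725341796875, 277.2843017578125), 110.46607971191406)
foot ((742.7860107421875, 6.490062713623047), (99.46809387207031, 108.00787353515625), 8.717921257019043)
post 8 [741.  -1.  88.]
side spray_can 0.74 z 183  458 -260  47x45 a65
side sanding_block 0.91 z 50  519 -383  84x61 a18
side tin 0.89 z 96  614 -281  75x73 a56
side lamp_knob 0.64 z 292  497 20  30x31 a20
side panel 0.75 z 96  614 -281  75x73 a56
panel ((559.2650146484375, 277.3746643066406), 112.6510009765625)
foot ((748.7467651367188, 11.58957290649414), (108.21884155273438, 108.18781280517578), 9.88512134552002)
post 474 [747.  16. 127.]
```

Both items are placed: can top at 183 mm upright at (456,-264), block top at 50 mm, flat at about (505,-388). The knob is at (496,18), the panel at (558,277) and the post at about (747,9). Next is the lamp.

>>> drive_tool(
  series=[
    {"offset":[-1,38,0],"twist":[0,0,7],"claw":80},
    {"offset":[-2,76,0],"twist":[0,0,14],"claw":80},
    {"offset":[-3,114,0],"twist":[0,0,21],"claw":80},
    {"offset":[-4,152,0],"twist":[0,0,28],"claw":80},
    {"offset":[-5,190,0],"twist":[0,0,35],"claw":80},
  ],
)

```text
time: 17.58
eef_pos: [497.8, -93.3, 362.4]
eef_rot: [-2.781, -1.46, -0.0]
wrist_force: [0.2, 0.5, -0.0]
grip_width: 80.1
grasp_force: 0.0
```

>>> drive_tool(
  series=[
    {"offset":[-1,38,0],"twist":[0,0,7],"claw":80},
    {"offset":[-2,76,0],"twist":[0,0,15],"claw":80},
    {"offset":[-3,113,0],"twist":[0,0,15],"claw":80},
    {"offset":[-3,113,0],"twist":[0,0,15],"claw":80},
    {"offset":[-3,113,-20],"twist":[0,0,15],"claw":80},
  ],
)

```text
time: 18.0
eef_pos: [496.8, 19.5, 346.5]
eef_rot: [2.564, 1.806, 0.008]
wrist_force: [0.4, -0.9, 0.6]
grip_width: 79.9
grasp_force: 0.0
```

>>> drive_tool(
  series=[
    {"offset":[1,-1,-30],"twist":[0,0,0],"claw":80},
    {"offset":[1,-1,-60],"twist":[0,0,0],"claw":80},
    {"offset":[1,-1,-80],"twist":[0,0,0],"claw":80},
    {"offset":[1,-1,-88],"twist":[0,0,0],"claw":80},
    {"offset":[1,-1,-88],"twist":[0,0,0],"claw":80},
  ],
)

```text
time: 18.42
eef_pos: [495.0, 17.0, 252.2]
eef_rot: [-2.57, -1.802, 0.005]
wrist_force: [-0.6, 0.1, -0.0]
grip_width: 80.1
grasp_force: 0.0
```

>>> drive_tool(
  series=[
    {"offset":[0,0,0],"twist":[0,0,0],"claw":20},
    {"offset":[0,0,0],"twist":[0,0,0],"claw":20},
    {"offset":[0,0,0],"twist":[0,0,0],"claw":20},
    {"offset":[0,0,0],"twist":[0,0,0],"claw":20},
    {"offset":[0,0,0],"twist":[0,0,0],"claw":20},
  ],
)

```text
time: 18.83
eef_pos: [496.6, 17.3, 255.5]
eef_rot: [2.571, 1.804, 0.002]
wrist_force: [-0.1, -0.1, 0.3]
grip_width: 50.1
grasp_force: 0.0
```

>>> drive_tool(
  series=[
    {"offset":[0,0,0],"twist":[0,0,0],"claw":20},
    {"offset":[0,0,0],"twist":[0,0,0],"claw":20},
    {"offset":[0,0,0],"twist":[0,0,0],"claw":20},
  ],
)

```text
time: 19.08
eef_pos: [495.8, 17.6, 254.6]
eef_rot: [-2.571, -1.804, 0.0]
wrist_force: [-3.1, 1.6, 1.3]
grip_width: 31.9
grasp_force: 30.0
```

>>> drive_tool(
  series=[
    {"offset":[2,10,0],"twist":[0,0,-2],"claw":20},
    {"offset":[6,25,0],"twist":[0,0,-6],"claw":20},
    {"offset":[10,43,0],"twist":[0,0,-10],"claw":20},
    {"offset":[15,63,0],"twist":[0,0,-15],"claw":20},
    {"offset":[20,85,0],"twist":[0,0,-20],"claw":20},
  ],
)

```text
time: 19.5
eef_pos: [516.7, 101.7, 254.5]
eef_rot: [2.846, 1.323, -0.0]
wrist_force: [0.8, -6.1, -1.3]
grip_width: 31.7
grasp_force: 30.0
```

>>> drive_tool(
  series=[
    {"offset":[4,18,0],"twist":[0,0,-4],"claw":20},
    {"offset":[8,36,0],"twist":[0,0,-8],"claw":20},
    {"offset":[13,54,0],"twist":[0,0,-12],"claw":20},
    {"offset":[17,72,0],"twist":[0,0,-15],"claw":20},
    {"offset":[21,88,0],"twist":[0,0,-19],"claw":20},
  ],
)

```text
time: 19.92
eef_pos: [537.5, 190.0, 254.2]
eef_rot: [3.025, 0.837, -0.001]
wrist_force: [1.4, -3.9, -0.4]
grip_width: 31.6
grasp_force: 30.0
```

>>> drive_tool(
  series=[
    {"offset":[5,20,0],"twist":[0,0,-3],"claw":20},
    {"offset":[10,40,0],"twist":[0,0,-6],"claw":20},
    {"offset":[14,60,0],"twist":[0,0,-9],"claw":20},
    {"offset":[18,76,0],"twist":[0,0,-12],"claw":20},
    {"offset":[21,87,0],"twist":[0,0,-14],"claw":20},
  ],
)

```text
time: 20.33
eef_pos: [558.3, 277.5, 253.9]
eef_rot: [3.104, 0.465, -0.002]
wrist_force: [-0.8, -4.6, -1.0]
grip_width: 31.8
grasp_force: 30.0
```

>>> drive_tool(
  series=[
    {"offset":[0,0,0],"twist":[0,0,0],"claw":20},
    {"offset":[0,0,0],"twist":[0,0,0],"claw":20},
    {"offset":[0,0,0],"twist":[0,0,0],"claw":20},
    {"offset":[0,0,0],"twist":[0,0,0],"claw":20},
  ],
)

```text
time: 20.67
eef_pos: [558.0, 277.5, 254.6]
eef_rot: [-3.105, -0.468, -0.001]
wrist_force: [0.8, 4.6, -0.4]
grip_width: 31.4
grasp_force: 30.0
```

Release symmetrically, rise clear, then check.

>>> drive_tool(
  series=[
    {"offset":[0,0,0],"twist":[0,0,0],"claw":80},
    {"offset":[0,0,0],"twist":[0,0,0],"claw":80},
    {"offset":[0,0,0],"twist":[0,0,0],"claw":80},
    {"offset":[0,0,0],"twist":[0,0,0],"claw":80},
    {"offset":[0,0,0],"twist":[0,0,0],"claw":80},
  ],
)

```text
time: 21.08
eef_pos: [558.1, 276.9, 254.4]
eef_rot: [3.106, 0.467, -0.0]
wrist_force: [-0.1, -0.1, 0.8]
grip_width: 61.2
grasp_force: 0.0
```

>>> drive_tool(
  series=[
    {"offset":[0,0,25],"twist":[0,0,0],"claw":80},
    {"offset":[0,0,55],"twist":[0,0,0],"claw":80},
    {"offset":[0,0,90],"twist":[0,0,0],"claw":80},
    {"offset":[0,-30,110],"twist":[0,0,0],"claw":80},
    {"offset":[0,-70,115],"twist":[0,0,0],"claw":80},
  ],
)

```text
time: 21.5
eef_pos: [559.2, 208.5, 374.9]
eef_rot: [-3.105, -0.474, -0.013]
wrist_force: [0.5, 0.3, 0.8]
grip_width: 79.7
grasp_force: 0.0
```

>>> drive_tool(
  series=[
    {"offset":[-10,-38,0],"twist":[0,0,0],"claw":80},
    {"offset":[-20,-75,0],"twist":[0,0,0],"claw":80},
    {"offset":[-30,-110,0],"twist":[0,0,0],"claw":80},
    {"offset":[-35,-130,0],"twist":[0,0,0],"claw":80},
    {"offset":[-35,-130,0],"twist":[0,0,0],"claw":80},
  ],
)

```text
time: 21.92
eef_pos: [522.5, 74.1, 369.8]
eef_rot: [3.106, 0.46, 0.0]
wrist_force: [0.3, -0.6, 0.1]
grip_width: 80.2
grasp_force: 0.0
```

Run:
```python
from h import *
s=env.get_state(); print(s["time"],s["eef_pos"],s["wrist_force"])
im=[]
for c in("top","side"):
    f=optics.grab_frame(c); im.append(f["color"])
    p,u,v=world(f)
    q=p[(p[:,2]>280)&(p[:,2]<297)&(abs(p[:,0]-558)<60)&(abs(p[:,1]-277)<60)]
    print(c,"knob",len(q),np.round(np.median(q,0)) if len(q) else "")
    for n in("spray_can","sanding_block","tin","spare_tin","mug"):
        for r in nets.silhouettes(c,n)[:1]:
            p,u,v=world(f,r["mask"]); zt=np.percentile(p[:,2],97); t=p[abs(p[:,2]-zt)<6]
            (cx,cy),(w,h),a=cv2.minAreaRect(t[:,:2].astype(np.float32))
            print(c,n,round(r["conf"],2),"z %.0f  %.0f %.0f  %.0fx%.0f a%.0f"%(zt,cx,cy,w,h,a))
cv2.imwrite("pics/e.png",np.hstack([im[0][100:400,120:520],im[1][160:460,180:580]]))
```

```text
21.9167 [522.52086899  74.11818346 369.81686307] [ 0.29651735 -0.64294493  0.05974306]
top knob 209 [558. 275. 291.]
top spray_can 0.56 z 182  456 -263  46x46 a89
top sanding_block 0.9 z 48  505 -389  109x56 a19
top tin 0.85 z 96  613 -283  72x73 a88
top spare_tin 0.69 z 91  619 -26  73x59 a39
top mug 0.61 z 92  415 46  75x63 a64
side knob 324 [559. 284. 292.]
side spray_can 0.67 z 183  458 -261  47x46 a47
side sanding_block 0.96 z 50  520 -381  83x58 a18
side tin 0.74 z 96  613 -279  76x71 a65
side spare_tin 0.74 z 92  614 -16  71x74 a1
side mug 0.85 z 92  413 50  73x77 a6
```

View pics/e.png

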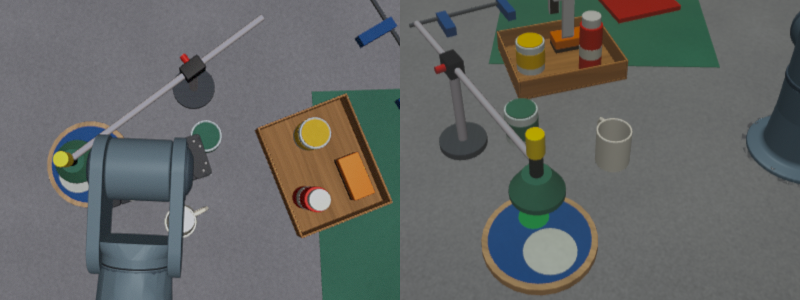

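The shade hangs over the panel's middle, with the knob at (60,158) in the top crop. The can and block are in the crate, the mug and tins have not moved, and the arm is clear, so I hand in.

```bash
python3 -c "
from rig import env
print(env.close_job())"
```

```text
the job is handed in; nothing more can be done
None
```

The job is handed in; the verdict was not returned. By the last camera check, the can stands and the block lies flat in the crate, the shade is within about 5 mm of the panel's middle, and the mug and both tins have not moved.

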